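# Draw a domino from the tin and play it

## Robot

A 6-joint arm with a two-finger parallel gripper is mounted at the origin on the work surface. World frame = base frame: x ahead of the robot, y to its left, z up, the work surface at z = 0. Lengths are in m, angles in rad, forces in N, time in s.
With the tool pointing down it reaches from about 0.225 to 0.875 m from the base axis. Payload 3.4 kg.
Tool frame: the origin (TCP) lies at the very end of the fingers, on their centre line; the grasp point (between the pads) lies 19 mm behind it (manip.tcp_to_grasp is the distance from the TCP to the grasp point, in m); z points along the fingers, y is the line along which they close (so a half turn about z gives the same grasp; the last joint's range is limited). The gripper opens to 85 mm and grips with 20 to 120 N. Pads are 22 mm wide; open, the fingers measure 114 mm over their backs; the gripper's body (76 mm by 85 mm) begins 54 mm behind the grasp point. The pads swing forward as they close: fully open they stand 13 mm farther back than shut.
Start: joints at [-0.121, 0.276, 1.505, -0, 1.361, -0.121], TCP at [0.575, -0, 0.231] pointing down, gripper open.
Joint ranges: [-2.89, 2.89], [-0.75, 2.08], [0.22, 2.7], [-1.18, 4.32], [0.11, 2.71], [-2.7, 2.7]. Speed limits (rad/s): [2.57, 2.57, 3.14, 3.14, 3.14, 3.14].

## Interface

Orientations are given as a unit quaternion [w, x, y, z].
In Python, from rig import status, get_image, job, manip gives the robot as it stands.
- The arm moves only by the tool apply_moves, never from a script. Its arguments are lists of equal length, an entry for each row: "xyz": the shift along the tool's x, y, z each as a share of 0.3 m, from -1 to 1, a list of three; "rot": the turn, a rotation vector about the tool's x, y, z each as a share of 60 degrees, from -1 to 1, a list of three; "hand": the opening, from -1 (shut) to 1 (fully open). A call has 1 to 8 rows; each row shifts and turns the commanded pose from where the row before left it, along the tool's axes as they then stand; what a row does not reach is not made up. A row lasts 1/8 s, in which the tool goes at most 62.5 mm and 10.7 degrees, less where a joint would pass 70% of its speed; a pose out of reach is approached as far as the arm can. A call with a number of a shift or a turn outside -1 to 1 is refused whole. A call with a gripper value outside its range is refused whole. The fingers move at their own pace and stop on an object; "force" is the grip in N (left out, the last holds). Time passes only in rows, so rows that do not move let the fingers close. It gives the time, the measured TCP pose, the force, the opening and the grip force at its end, in the units of the state.
- status.get_state(): the state, without advancing time (a new reading comes with each control period).
- get_image(name): name is "scene" or "side" or "wrist"; returns a dict with "pixels" (400x640x3 uint8, red, green, blue), "fovy" (degrees; the focal length in pixels is half the picture's height over the tangent of half this angle, whatever the lens; pixels are square), "cx", "cy" (the principal point, pixels), "origin" and "orientation" of the camera in the world; the wrist camera has in their place "tool_from_camera" (4x4, takes a point from camera to tool coordinates, whose origin is the TCP and whose axes are the flange's). Camera axes: x right, y down, z forward; pixel columns grow to the right and rows downward; lengths in m; the calibration is good to about 2 mm. The wrist camera is an equidistant fisheye: a pixel r from the principal point sees the ray r / f radians off the axis. A picture is of the moment at which its call begins: read the wrist's pose just before it. There is no depth.
- job.sign_off(): hands the job in; it is judged then, once.
The state is a dict: "clock": time; "qpos": joint angles; "qd": joint speeds; "effort": joint torques, N m; "position": TCP position; "ee_rot": TCP orientation; "contact_force": force on the tool from outside, world axes, zero at the start; "moment": the same for the moment, N m; "width": finger opening in m; "gripper_force": force on a finger pad.
Only numpy, scipy, OpenCV 4.12 (cv2) and the standard library are available. Lean on these libraries where they do the work, as an engineer would, in place of code of your own. Each camera call takes 0.05 s, during which the arm holds its last target. There are 200 camera calls.

## Task

One of the three lanes of the domino tin holds a full-length domino: draw it forward along its lane and down the ramp, without lifting it out of the tin, until it lies flat on the glass clear of the ramp. Then play it: bring it to the free end of the lengthwise domino already on the table, so that the two lie end to end, in line and touching, face up. Leave the disc and the square in their lanes, and do not push the laid dominoes out of place or disturb the egg cup.

Things in the scene. Friction and masses are not known exactly. Their poses are not given: they have to be found in the camera images.
- tin: Metal domino tin, fixed. Origin on the glass under the middle lane; its -x side is the open front. Three lanes run along x, centre lines at y = -51, 0, +51 mm, 48 mm wide between 3 mm walls. Lane floor level, 14 mm above the glass, from the back wall (x = +99 mm) to x = -60 mm, where the walls stop. All walls end 32 mm above the glass.
- ramp_foot (a point): Middle of the foot of the tin's ramp, on the glass, at x = -130 mm in the tin's frame. The plain straight ramp, 156 mm wide, without side walls, rises from here to the lane floors' front edge (14 mm up, 70 mm back). Axes as the tin's: -x points away from the tin.
- domino: The domino to play: dark walnut slab, 76 (x) x 38 (y) x 14 mm thick, small brass pips and a cross bar on its upper face (+z). Starts face up on the floor of one of the three lanes (which one varies), its length along the lane, its centre near tin x = -8 mm, with over 50 mm free behind it. Origin: centre of its underside. About 28 g.
- disc: Plain walnut disc, 38 mm across, 14 mm thick, in another lane; stays there. Origin: centre of its underside.
- square: Plain walnut tile, 38 x 38 x 14 mm, in the remaining lane; stays there. Origin: centre of its underside.
- laid: The lengthwise domino already on the table, loose, same size and look as the domino to play (76 x 38 x 14 mm, length along x). Origin: centre of its underside. Its +x end is the free end; its -x end lies against the crosswise domino.
- double: The crosswise domino already on the table, loose, 76 x 38 x 14 mm, length along its x, lying across the -x end of the lengthwise one like the bar of a T. Origin: centre of its underside.
- egg_cup: White porcelain egg cup, 50 mm across, 62 mm tall, standing loose near the far edge. Origin: centre of its underside.
Not all that is in view belongs to the job. Several things have the shape of the egg_cup; the one meant has the colours described above.

How it is judged:
By the outcome, as a careful person would: the job done as asked, in the order asked, and still so for the second after the job is handed in, with the robot touching nothing.
It also fails if it takes over 51 s, if anything falls off the work surface, if the arm or the gripper's body presses on something with over 40 N, if the wrist force passes 120 N, or if a joint passes its speed limit or range.

## Working session

There is one attempt and no reset: what is moved stays moved. The work goes in short steps, Python scripts to look and compute and a tool call to move; the robot and the scene stay as the last step left them, time stands still between calls to the robot, and variables do not carry over. Pictures are saved under pics/ and viewed, at most 10 in all, crops included, and the job is handed in when it is done.

Besides the shell and the picture viewer there is one more tool, called after "Call:" as name(argument=value, ...) on one line, values as JSON. apply_moves: Moves the arm, as the interface text tells. Its arguments: {"type":"object","properties":{"xyz":{"type":"array","items":{"type":"array","items":{"type":"number","minimum":-1,"maximum":1}}},"rot":{"type":"array","items":{"type":"array","items":{"type":"number","minimum":-1,"maximum":1}}},"hand":{"type":"array","items":{"type":"number"}},"force":{"type":"number"}},"required":["xyz","rot","hand"]}

```bash
mkdir -p pics
cat > h.py <<'E'
import numpy as np,cv2
from scipy.spatial.transform import Rotation as R
from rig import status,get_image,job,manip
def rot(q): return R.from_quat([q[1],q[2],q[3],q[0]]).as_matrix()
def cam(n):
    s=status.get_state(); g=get_image(n)
    g={k:(np.array(v) if not isinstance(v,(int,float,str)) else v) for k,v in g.items()}
    if n=='wrist':
        T=np.eye(4);T[:3,:3]=rot(s['ee_rot']);T[:3,3]=s['position']
        M=T@g['tool_from_camera']; g['Rm']=M[:3,:3];g['o']=M[:3,3]
    else: g['Rm']=rot(g['orientation']);g['o']=g['origin']
    g['f']=200/np.tan(np.radians(g['fovy'])/2); g['n']=n
    return g
def save(g,p,crop=None,s=1):
    im=g['pixels'][:,:,::-1]
    if crop: im=im[crop[1]:crop[3],crop[0]:crop[2]]
    cv2.imwrite('pics/'+p,cv2.resize(im,None,fx=s,fy=s,interpolation=cv2.INTER_CUBIC))
def pt(g,u,v,z):
    a,b=(u-g['cx'])/g['f'],(v-g['cy'])/g['f']
    if g['n']=='wrist':
        r=np.hypot(a,b); d=np.array([a/r*np.sin(r),b/r*np.sin(r),np.cos(r)]) if r>0 else np.array([0,0,1.])
    else: d=np.array([a,b,1])
    d=g['Rm']@d; return g['o']+d*(z-g['o'][2])/d[2]
def px(g,P):
    c=g['Rm'].T@(np.array(P)-g['o'])
    if g['n']=='wrist':
        t=np.arctan2(np.hypot(c[0],c[1]),c[2]);k=g['f']*t/np.hypot(c[0],c[1])
    else: k=g['f']/c[2]
    return np.array([c[0]*k+g['cx'],c[1]*k+g['cy']])
E
python3 - <<'E'
from h import *
import pickle
for n in ['scene','wrist','side']:
    g=cam(n); save(g,n+'0.png'); pickle.dump(g,open(n+'0.pkl','wb')); print(n,g['o'],g['Rm'].round(2).tolist(),g['f'])
s=status.get_state();print(s['ee_rot'],s['clock'],s['width'],manip.__dict__ if hasattr(manip,'__dict__') else manip)
E
```

```text
scene [1.10218948 0.15932479 0.77059213] [[-0.4, 0.75, -0.52], [0.91, 0.32, -0.24], [-0.01, -0.58, -0.82]] 380.46251971530916
wrist [0.57558545 0.07872793 0.37322081] [[1.0, 0.0, -0.0], [-0.0, -0.95, -0.31], [-0.0, 0.31, -0.95]] 309.70691628693146
side [0.20496753 0.53917098 0.77157181] [[-0.81, -0.41, 0.42], [-0.58, 0.58, -0.57], [-0.01, -0.7, -0.71]] 439.69332206460695
[-5.32200738e-04  7.07086620e-01  7.07126606e-01 -4.38758939e-04] 0.15 0.0850983100267443 {}
```

View pics/scene0.png

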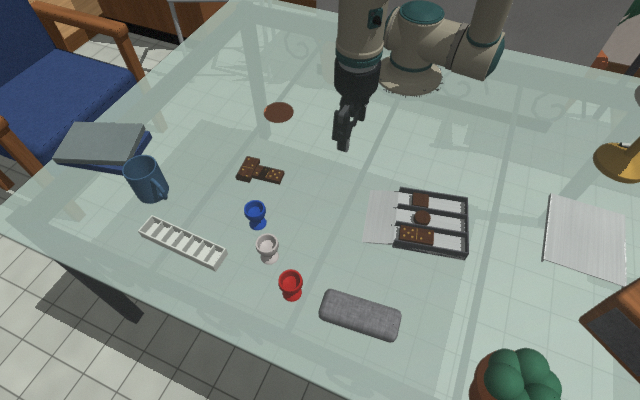

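View pics/wrist0.png

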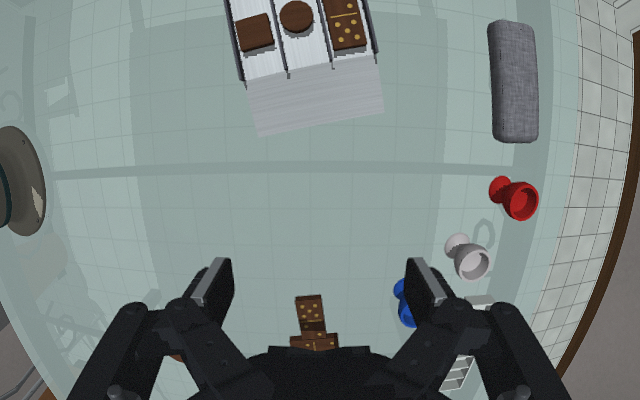

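View pics/side0.png

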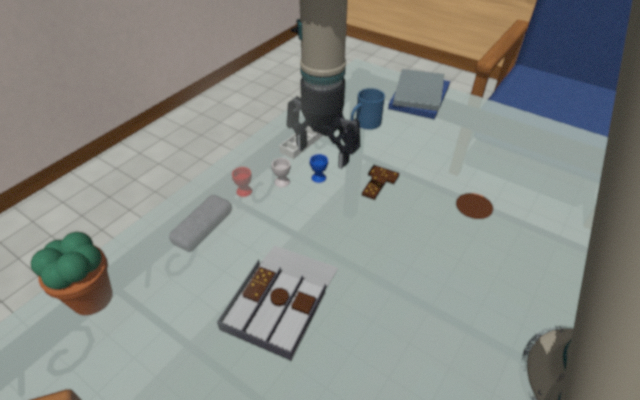

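Candidates for the domino, in scene pixels:
- The tile in the tin lane at (415,235) is full length with pips and a bar, so it's my choice.
- The disc is at (421,217) and the square at (421,200).
- The laid pieces are at (270,176) for lengthwise and (250,168) for crosswise.
- The brown coaster is at (279,112).

For the egg cup, white is at (266,248), blue at (255,213) and red at (290,284). I'll check the choice in one crop.

Run:
```python
import pickle,cv2,numpy as np
w=pickle.load(open('wrist0.pkl','rb'));s=pickle.load(open('scene0.pkl','rb'))
a=cv2.resize(w['pixels'][0:145,220:400],None,fx=4,fy=4,interpolation=cv2.INTER_CUBIC)[:, :720]
b=cv2.resize(w['pixels'][288:352,280:350],None,fx=5,fy=5,interpolation=cv2.INTER_CUBIC)
c=cv2.resize(s['pixels'][150:190,230:290],None,fx=6,fy=6,interpolation=cv2.INTER_CUBIC)
print(a.shape,b.shape,c.shape)
cv2.imwrite('pics/cropA.png',a[:,:,::-1])
H=np.zeros((320,360+350,3),np.uint8);H[:b.shape[0],:350]=b;H[:240,350:]=c
cv2.imwrite('pics/cropB.png',H[:,:,::-1])
```

```text
(580, 720, 3) (320, 350, 3) (240, 360, 3)
```

View pics/cropA.png

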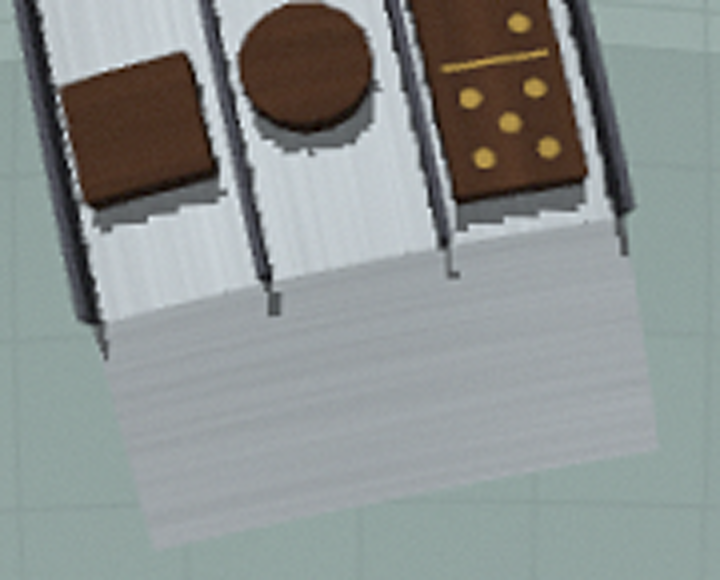

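View pics/cropB.png

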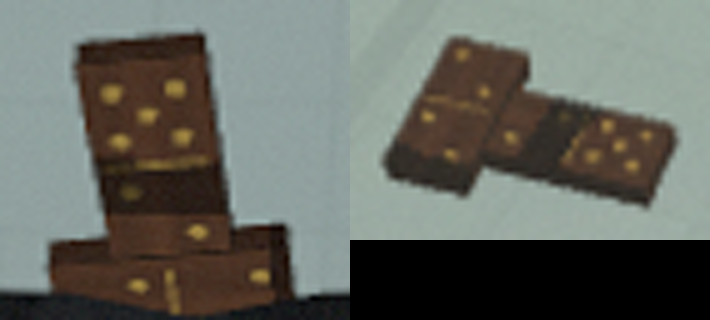

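```bash
cat > m0.py <<'E'
from h import *
import pickle
from scipy.optimize import least_squares
w=pickle.load(open('wrist0.pkl','rb'))
A=lambda u,v:(220+u/4-.4,v/4-.4); B=lambda u,v:(280+u/5-.4,288+v/5-.4)
# tin: (pt tin frame, pixel)
obs=[((-.130,.078,0),A(153,550)),((-.130,-.078,0),A(657,449)),((-.06,.0255,.014),A(264,284)),((-.06,-.0255,.014),A(446,250)),((-.06,.078,.014),A(105,325)),((-.06,-.078,.014),A(622,222))]
def fit(obs,x0):
    def f(p):
        c,s=np.cos(p[2]),np.sin(p[2])
        return np.concatenate([px(w,[p[0]+c*P[0]-s*P[1],p[1]+s*P[0]+c*P[1],P[2]])-q for P,q in obs])
    r=least_squares(f,x0,loss='soft_l1');print(r.x, np.degrees(r.x[2]), 'res',r.fun.round(1));return r.x
t=fit(obs,[.6,.4,1.57])
l=fit([((.038,.019,.014),B(82,62)),((.038,-.019,.014),B(208,54)),((.038,.019,0),B(76,46)),((.038,-.019,0),B(204,34)),((0.002,.019,.014),B(102,167)),((0.002,-.019,.014),B(219,157)),],[.56,-.1,1.57])
d=fit([((-.038,.019,.028),A(455,190)),((-.038,-.019,.028),A(585,172)),((-.038,.019,.014),A(458,204)),((-.038,-.019,.014),A(587,183)),((0,0,.028),A(496,59))],[t[0]+.05,t[1],1.57])
c,s=np.cos(t[2]),np.sin(t[2]);q=d[:2]-t[:2];print('dom in tin',c*q[0]+s*q[1],-s*q[0]+c*q[1])
print('foot lane',t[:2]+np.array([c*-.13+s*.051,s*-.13-c*.051]))
s0=pickle.load(open('scene0.pkl','rb'))
for u,v in [(266,262),(255,228),(292,299)]: print('cup',pt(s0,u,v,0))
print('target',l[:2]+.076*np.array([np.cos(l[2]),np.sin(l[2])]))
E
python3 m0.py
```

```text
[0.55228275 0.18524297 1.76645188] 101.21023730785001 res [-0.1  0.3  0.2  0.9  1.1 -0.2 -0.4 -0.5 -3.1  0.2  0.5 -0.5]
[ 0.56486722 -0.21895958  1.70069515] 97.4426540610752 res [-1.5  1.8 -0.   0.8  0.4 -0.6  0.7 -0.7 -1.3 -0.   0.9 -0.4]
[0.60276669 0.18582157 1.76936453] 101.37712009964439 res [ 0.3  1.   1.7  0.2 -1.  -0.3 -0.7 -0.2  0.1 -0.6]
dom in tin -0.009247000937745716 -0.0496332052919607
foot lane [0.62758295 0.06763821]
cup [ 0.78840133 -0.10524884  0.        ]
cup [ 0.71876467 -0.171849    0.        ]
cup [ 0.84367156 -0.01371628  0.        ]
target [ 0.55502265 -0.14359988]
```

Crop A shows the walnut domino in the right-hand lane (front edge near wrist pixel (350,48)), with the disc in the middle lane and the square in the left one. Crop B shows the laid T, with the free end near wrist pixel (308,300). The plan is to push the domino from behind with nearly shut fingers, down the ramp, then grip it across and lay it.

Call:
apply_moves(xyz=[[0, 0, 0.1], [0, 0, 0.1], [0.159, 0.043, 0.047], [0.159, 0.043, 0.047], [0.159, 0.043, 0.047], [0.159, 0.043, 0.047], [0.159, 0.043, 0.047], [0, 0, 0]], rot=[[0, 0, -0.0935], [0, 0, -0.0935], [0, 0, 0], [0, 0, 0], [0, 0, 0], [0, 0, 0], [0, 0, 0], [0, 0, 0]], hand=[-0.85, -0.85, -0.85, -0.85, -0.85, -0.85, -0.85, -0.85])

```text
clock: 1.15
position: [0.5907, 0.2497, 0.0989]
ee_rot: [-0.001, 0.633, 0.774, -0.001]
contact_force: [-0.7, -0.6, 0.5]
width: 0.0062
gripper_force: 0.0
```

Run:
```python
from h import *
import pickle
g=cam('wrist');save(g,'wrist1.png');pickle.dump(g,open('wrist1.pkl','wb'))
s=status.get_state();print(s['position'],R.from_matrix(rot(s['ee_rot'])).as_euler('zyx',degrees=True),s['width'],s['clock'])
```

```text
[0.59103821 0.24776808 0.09957647] [-1.01392923e+02 -1.17168525e-01  1.79945471e+02] 0.006498050289011622 1.2
```

View pics/wrist1.png

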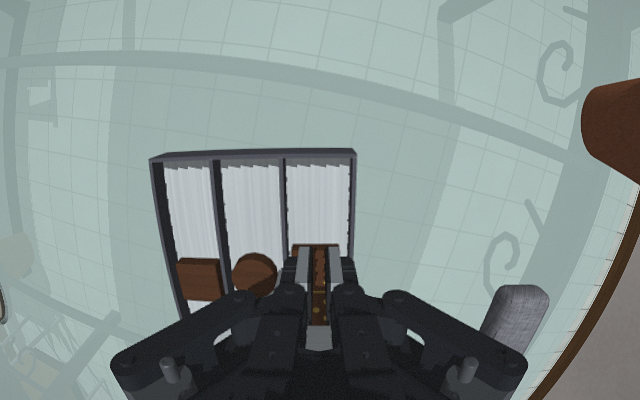

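The wrist view shows the fingers over the domino lane, with the domino's rear edge around (293–337,245) and the tin's back corners at (150,158) and (356,150). I'll check the tin pose against these.

Run:
```python
from h import *
import pickle
g=pickle.load(open('wrist1.pkl','rb'))
t=np.array([.55228,.18524]);a=np.radians(101.2);M=np.array([[np.cos(a),-np.sin(a)],[np.sin(a),np.cos(a)]])
for P in [(.102,.078,.032),(.102,-.078,.032),(.099,.0255,.032),(.099,-.0255,.032),(.099,-.0255,.014),(.099,-.0735,.014),(.029,-.0325,.028),(.029,-.07,.028),(.05,-.075,.032),(.05,-.0255,.032)]:
    print(P,px(g,np.r_[t+M@P[:2],P[2]]).round(1))
s=status.get_state();q=M.T@(s['position'][:2]-t);print(q)
save(g,'w1c.png',(140,135,370,310),3)
```

```text
(0.102, 0.078, 0.032) [149.  158.1]
(0.102, -0.078, 0.032) [358.1 154.3]
(0.099, 0.0255, 0.032) [211.5 159.5]
(0.099, -0.0255, 0.032) [281.7 158.2]
(0.099, -0.0255, 0.014) [284.5 154.2]
(0.099, -0.0735, 0.014) [349.1 154.5]
(0.029, -0.0325, 0.028) [294.3 248.1]
(0.029, -0.07, 0.028) [343.1 248.4]
(0.05, -0.075, 0.032) [351.2 225. ]
(0.05, -0.0255, 0.032) [283.6 224.7]
[ 0.05380907 -0.05016517]
```

View pics/w1c.png

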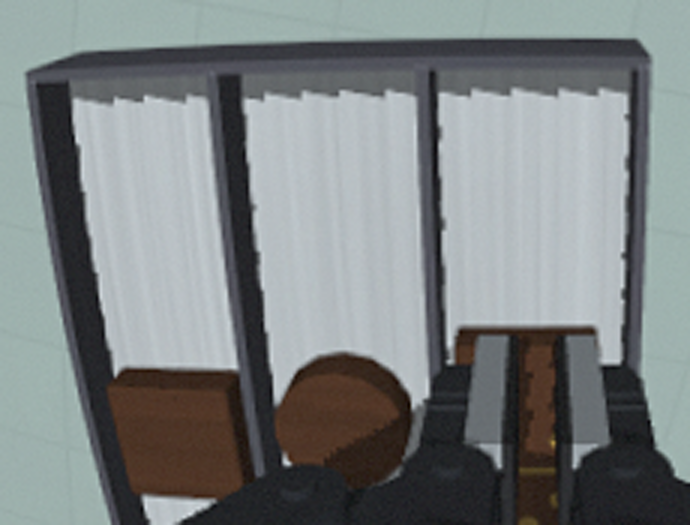

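Call:
apply_moves(xyz=[[0, 0.003, 0.09], [0, 0, 0.09], [0, 0, 0.09], [0, 0, 0]], rot=[[0, 0, 0], [0, 0, 0], [0, 0, 0], [0, 0, 0]], hand=[-0.85, -0.85, -0.85, -0.85])

```text
clock: 1.7
position: [0.5911, 0.2447, 0.0181]
ee_rot: [-0.001, 0.635, 0.772, -0.002]
contact_force: [-0.1, 0.4, 0.5]
width: 0.0068
gripper_force: 0.0
```

Call:
apply_moves(xyz=[[-0.06, 0, 0.006], [-0.067, 0, 0], [-0.067, 0, 0], [-0.067, 0, 0], [-0.067, 0, 0], [-0.067, 0, 0], [0, 0, 0]], rot=[[0, 0, 0], [0, 0, 0], [0, 0, 0], [0, 0, 0], [0, 0, 0], [0, 0, 0], [0, 0, 0]], hand=[-0.85, -0.85, -0.85, -0.85, -0.85, -0.85, -0.85])

```text
clock: 2.58
position: [0.6163, 0.1287, 0.018]
ee_rot: [0.0, 0.635, 0.772, -0.0]
contact_force: [0.4, -0.1, -0.4]
width: 0.0067
gripper_force: 0.0
```

Run:
```python
from h import *
import pickle
t=np.array([.55228,.18524]);a=np.radians(101.2);M=np.array([[np.cos(a),-np.sin(a)],[np.sin(a),np.cos(a)]])
s=status.get_state();print(M.T@(s['position'][:2]-t),s['position'],s['contact_force'])
g=cam('scene');save(g,'s2.png',(340,160,500,280),5);pickle.dump(g,open('s2.pkl','wb'))
```

```text
[-0.06793183 -0.05180075] [0.61628891 0.12866341 0.01797111] [ 0.44841605 -0.08912204 -0.35259261]
```

View pics/s2.png

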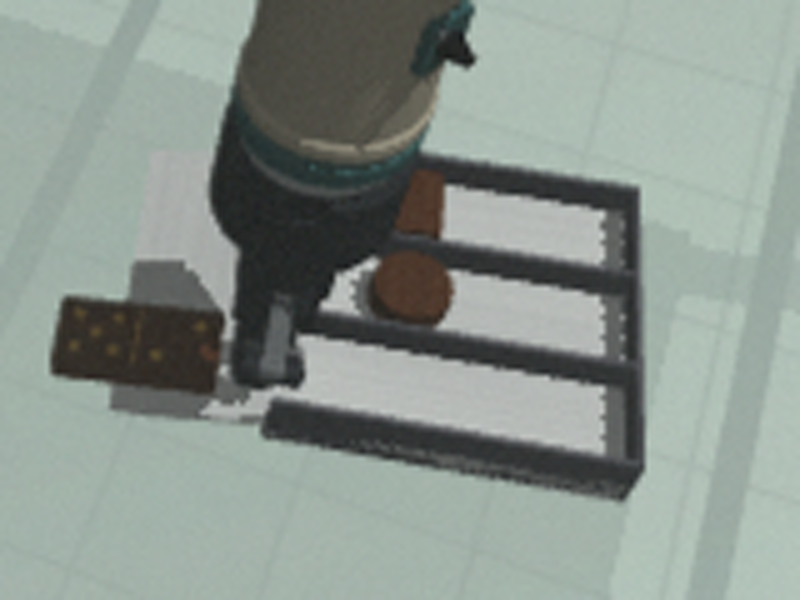

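The scene crop shows the domino on the ramp, still straight, with the fingers just behind it; disc and square haven't moved. I'll keep pushing down the ramp.

Call:
apply_moves(xyz=[[-0.03, 0, 0], [-0.06, 0, 0.0115], [-0.06, 0, 0.0115], [-0.06, 0, 0.0115], [-0.03, 0, 0.003], [0, 0, 0], [0.04, 0, -0.2], [0.1, 0, -0.2]], rot=[[0, 0, 0], [0, 0, 0], [0, 0, 0], [0, 0, 0], [0, 0, 0], [0, 0, 0], [0, 0, 0], [0, 0, 0]], hand=[-0.85, -0.85, -0.85, -0.85, -0.85, -0.85, -0.85, -0.85])

```text
clock: 3.62
position: [0.622, 0.0989, 0.1236]
ee_rot: [-0.0, 0.635, 0.772, -0.0]
contact_force: [0.5, 0.2, 0.4]
width: 0.0065
gripper_force: 0.0
```

Call:
apply_moves(xyz=[[0, 0, -0.15], [0, 0, 0], [0, 0, 0]], rot=[[0, 0, 0], [0, 0, 0], [0, 0, 0]], hand=[1, 1, 1])

```text
clock: 4.0
position: [0.6213, 0.0993, 0.1673]
ee_rot: [-0.0, 0.634, 0.773, -0.0]
contact_force: [-0.0, -0.6, -1.3]
width: 0.0607
gripper_force: 0.0
```

Run:
```python
from h import *
import pickle
s=status.get_state();print(s['position'],s['clock'])
g=cam('wrist');pickle.dump(g,open('w3.pkl','wb'))
k=cam('scene');pickle.dump(k,open('s3.pkl','wb'))
W=px(g,[.636,.02,.014]);S=px(k,[.636,.02,.014]);print(W,S)
def c(im,x,y,f,w,h):
    x0=int(max(x-w/2,0));y0=int(np.clip(y-h/2,0,400-h));print(x0,y0)
    return cv2.resize(im[y0:y0+h,x0:x0+w],None,fx=f,fy=f,interpolation=cv2.INTER_CUBIC)
o=np.hstack([c(g['pixels'],*W,4,100,110),c(k['pixels'],*S,4,100,110)])
cv2.imwrite('pics/c3.png',o[:,:,::-1])
```

```text
[0.62134792 0.09934158 0.16726258] 4.0
[316.71326449 259.35756434] [342.71285257 224.86567743]
266 204
292 169
```

View pics/c3.png

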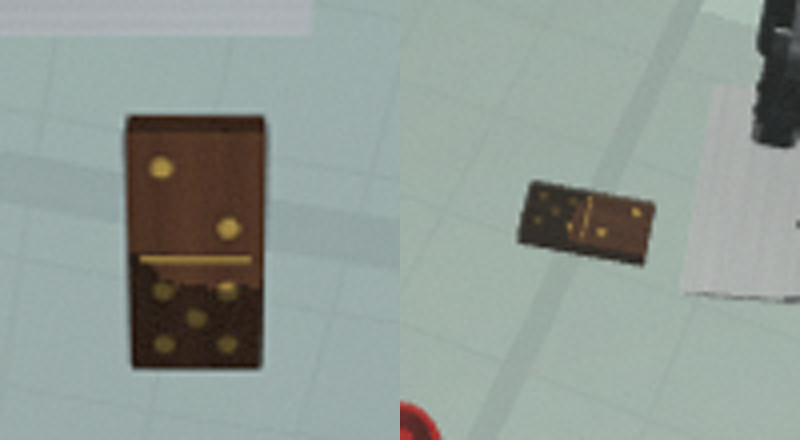

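The picture shows the domino flat and face up on the glass, clear of the ramp foot by roughly 20 mm. Next I'll fit its pose and plan the grasp.

```bash
cat > fit.py <<'E'
from h import *
from scipy.optimize import least_squares
def fit(g,obs,x0):
    def f(p):
        c,s=np.cos(p[2]),np.sin(p[2])
        return np.concatenate([px(g,[p[0]+c*P[0]-s*P[1],p[1]+s*P[0]+c*P[1],P[2]])-q for P,q in obs])
    r=least_squares(f,x0,loss='soft_l1');print(r.x[:2],np.degrees(r.x[2]),'res',r.fun.round(1));return r.x
def go(target,yaw):
    "total shift in current tool axes (shares) and turn (share)"
    s=status.get_state();M=rot(s['ee_rot']);d=np.array(target)-s['position']
    y0=np.degrees(np.arctan2(M[1,0],M[0,0]))
    a=np.radians(yaw);c,sn=np.cos(a),np.sin(a)
    print('yaw now',y0,'turn',-(yaw-y0)/60,'shift after turn',np.round([(c*d[0]+sn*d[1])/.3,(sn*d[0]-c*d[1])/.3,-d[2]/.3],4),'clock',s['clock'])
E
python3 - <<'E'
from fit import *
import pickle
g=pickle.load(open('w3.pkl','rb'))
A=lambda u,v:(266+u/4-.4,204+v/4-.4)
x,z=.038,.019
d=fit(g,[((x,z,.014),A(127,132)),((x,-z,.014),A(266,132)),((-x,z,.014),A(133,368)),((-x,-z,.014),A(261,368)),((x,z,0),A(127,116)),((x,-z,0),A(265,116))],[.636,.02,1.76])
go([d[0],d[1],.05],np.degrees(d[2]))
E
```

```text
[0.63598628 0.00851725] 101.20487088231368 res [-1.   0.2  0.6  0.2 -0.5  0.8  0.5  0.9 -0.1 -1.1  0.3 -1. ]
yaw now 101.22167420838079 turn 0.0002800554344517536 shift after turn [-0.3057 -0.009   0.3863] clock 4.1
```

Call:
apply_moves(xyz=[[-0.153, -0.0045, 0.19], [-0.153, -0.0045, 0.19], [0, 0, 0], [0, 0, 0.08], [0, 0, 0.075], [0, 0, 0], [0, 0, 0], [0, 0, 0]], rot=[[0, 0, 0], [0, 0, 0], [0, 0, 0], [0, 0, 0], [0, 0, 0], [0, 0, 0], [0, 0, 0], [0, 0, 0]], hand=[1, 1, 1, 1, 1, 1, -1, -1], force=30)

```text
clock: 5.1
position: [0.636, 0.0219, 0.0251]
ee_rot: [0.001, 0.635, 0.773, 0.001]
contact_force: [0.7, -0.3, 0.2]
width: 0.0513
gripper_force: 0.0
```

Call:
apply_moves(xyz=[[0, 0, 0], [0, 0, 0], [0, 0, 0], [0, 0, 0]], rot=[[0, 0, 0], [0, 0, 0], [0, 0, 0], [0, 0, 0]], hand=[-1, -1, -1, -1])

```text
clock: 5.6
position: [0.6351, 0.0216, 0.0239]
ee_rot: [0.0, 0.635, 0.773, 0.0]
contact_force: [0.2, -0.8, 0.1]
width: 0.0001
gripper_force: 0.0
```

Run:
```python
from fit import *
s=status.get_state();print(s['position'],s['width'],s['gripper_force'],s['contact_force'])
```

```text
[0.63505726 0.02162209 0.02387639] 5.395506165428894e-05 0.0 [ 0.18934489 -0.77943035  0.12403431]
```

The diagonal step was clipped and fell short, so the fingers closed above the domino. I'll reopen, shift and try again.

Call:
apply_moves(xyz=[[0, 0, -0.04], [0, 0, 0], [0, 0, 0], [0, 0, 0], [0, 0, 0], [-0.0434, -0.0055, 0], [0, 0, 0], [0, 0, 0]], rot=[[0, 0, 0], [0, 0, 0], [0, 0, 0], [0, 0, 0], [0, 0, 0], [0, 0, 0], [0, 0, 0], [0, 0, 0]], hand=[1, 1, 1, 1, 1, 1, 1, 1])

```text
clock: 6.6
position: [0.636, 0.0082, 0.0358]
ee_rot: [-0.0, 0.635, 0.773, 0.0]
contact_force: [0.9, 1.1, 0.2]
width: 0.0851
gripper_force: 0.0
```

Call:
apply_moves(xyz=[[0, 0, 0.06], [0, 0, 0.05], [0, 0, 0], [0, 0, 0], [0, 0, 0], [0, 0, 0], [0, 0, 0], [0, 0, 0]], rot=[[0, 0, 0], [0, 0, 0], [0, 0, 0], [0, 0, 0], [0, 0, 0], [0, 0, 0], [0, 0, 0], [0, 0, 0]], hand=[1, 1, 1, -1, -1, -1, -1, -1], force=30)

```text
clock: 7.6
position: [0.6366, 0.0085, 0.0035]
ee_rot: [0.001, 0.635, 0.773, 0.0]
contact_force: [-0.1, 1.4, 4.7]
width: 0.0376
gripper_force: 31.5
```

Gripped, with an opening of 37.6 mm. I'll lift and go beside the laid domino for a closer look at it before placing.

Call:
apply_moves(xyz=[[0, 0, -0.1], [0, 0, -0.19], [0, 0, -0.19], [-0.19, -0.0212, 0], [-0.19, -0.0212, 0], [-0.19, -0.0212, 0], [-0.19, -0.0212, 0], [0, 0, 0]], rot=[[0, 0, 0], [0, 0, 0], [0, 0, 0.063], [0, 0, 0], [0, 0, 0], [0, 0, 0], [0, 0, 0], [0, 0, 0]], hand=[-1, -1, -1, -1, -1, -1, -1, -1])

```text
clock: 8.6
position: [0.6398, -0.2255, 0.1461]
ee_rot: [0.0, 0.662, 0.75, -0.001]
contact_force: [0.1, 0.5, -0.6]
width: 0.0373
gripper_force: 31.1
```

Call:
apply_moves(xyz=[[0, 0, 0], [0, 0, 0]], rot=[[0, 0, 0], [0, 0, 0]], hand=[-1, -1])

```text
clock: 8.85
position: [0.6401, -0.2192, 0.1467]
ee_rot: [-0.0, 0.659, 0.752, 0.0]
contact_force: [1.2, -0.1, -1.0]
width: 0.0368
gripper_force: 31.1
```

Run:
```python
from fit import *
import pickle
s=status.get_state();print(s['position'],s['clock'],s['width'])
g=cam('wrist');pickle.dump(g,open('w4.pkl','wb'))
print([px(g,p).round(0) for p in [(.565,-.219,.014),(.56,-.181,.014)]])
L=px(g,(.563,-.205,.014)); x0,y0=int(L[0]-55),int(L[1]-75);print(x0,y0)
x0=max(x0,0);y0=max(y0,0)
a=g['pixels'][y0:y0+150,x0:x0+150];print(x0,y0,a.shape);cv2.imwrite('pics/c4.png',cv2.resize(a[:,:,::-1],None,fx=4,fy=4,interpolation=cv2.INTER_CUBIC))
```

```text
[ 0.64011645 -0.21922454  0.14669082] 8.85 0.03684659026909766
[array([238., 183.]), array([236., 142.])]
181 92
181 92 (150, 150, 3)
```

View pics/c4.png

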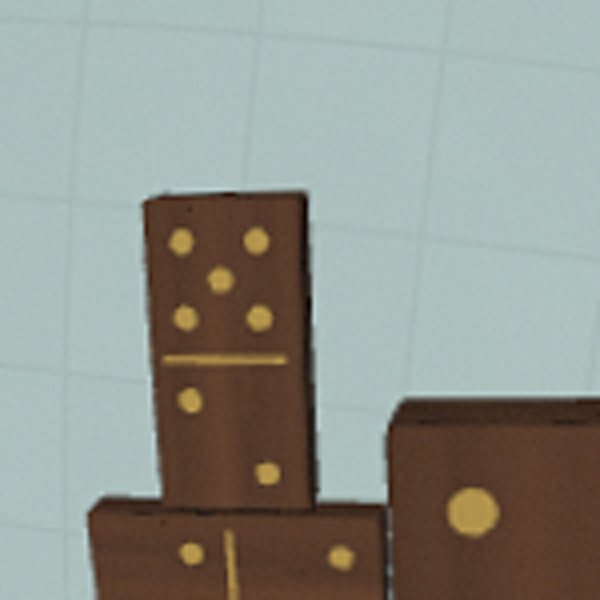

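The crop shows the laid domino face up, its free-end top corners at (146,203) and (303,196) in the crop. The held domino's near-left top corner is at (392,425).

```bash
cat > p5.py <<'E'
from fit import *
import pickle
g=pickle.load(open('w4.pkl','rb'));x,z=.038,.019
A=lambda u,v:(181+u/4-.4,92+v/4-.4)
l=fit(g,[((x,z,.014),A(146,203)),((x,-z,.014),A(303,196)),((-x,z,.014),A(163,508)),((-x,-z,.014),A(310,508)),((0,z,.014),A(155,359)),((.0,-z,.014),A(307,354)),((0,0,.014),A(225,359))],[.56,-.2,1.7])
a=l[2];u=np.array([np.cos(a),np.sin(a)]);v=np.array([-u[1],u[0]])
p=np.array([.64011645,-.21922454]);
c=pt(g,*A(391,425),.157)[:2]-p
b=np.arctan2(*rot(status.get_state()['ee_rot'])[[1,0],0]);U=np.array([np.cos(b),np.sin(b)]);V=np.array([-U[1],U[0]])
print('held corner along/across',c@U,c@V,'tool yaw',np.degrees(b))
T=l[:2]+u*(.076+.008);print('pre target',T,'contact target',l[:2]+u*.076)
go([*T,.1467],np.degrees(a))
E
python3 p5.py
```

```text
[ 0.56440486 -0.21760346] 96.4019646722574 res [-0.6 -1.2 -0.1 -0.1  0.1  0.   0.8  1.1 -0.8 -0.3 -0.1  1.2  0.7 -0.2]
held corner along/across 0.03835699707135011 0.017113403857093663 tool yaw 97.54205271309256
pre target [ 0.5550386  -0.13412728] contact target [ 0.55593063 -0.14207739]
yaw now 97.54205271309256 turn 0.019001467347252544 shift after turn [ 3.133e-01 -2.506e-01  3.000e-04] clock 8.9
```

Call:
apply_moves(xyz=[[0, 0, 0], [0.0987, -0.0832, 0], [0.0987, -0.0832, 0], [0.0987, -0.0832, 0], [0, 0, 0], [0, 0, 0.18], [0, 0, 0.16], [0, 0, 0]], rot=[[0, 0, 0.0173], [0, 0, 0], [0, 0, 0], [0, 0, 0], [0, 0, 0], [0, 0, 0], [0, 0, 0], [0, 0, 0]], hand=[-1, -1, -1, -1, -1, -1, -1, -1])

```text
clock: 9.9
position: [0.5538, -0.14, 0.0418]
ee_rot: [-0.003, 0.666, 0.746, -0.001]
contact_force: [0.0, 0.5, 0.2]
width: 0.0374
gripper_force: 31.1
```

Run:
```python
from fit import *
go([.5557,-.1395,.0042],96.5); s=status.get_state(); print(s['position'],s['width'])
```

```text
yaw now 96.40707804412963 turn -0.0015486992645061075 shift after turn [0.0009 0.0064 0.1252] clock 9.9
[ 0.553813   -0.13999197  0.04175855] 0.037425882717632905
```

Call:
apply_moves(xyz=[[0, 0, 0.06], [0, 0, 0.04], [0, 0, 0.02], [0, 0, 0], [0, 0, 0], [0, 0, 0]], rot=[[0, 0, 0], [0, 0, 0], [0, 0, 0], [0, 0, 0], [0, 0, 0], [0, 0, 0]], hand=[-1, -1, -1, -1, -1, -1])

```text
clock: 10.65
position: [0.5563, -0.141, 0.0094]
ee_rot: [0.001, 0.666, 0.746, 0.0]
contact_force: [0.2, 1.2, 0.3]
width: 0.0372
gripper_force: 31.1
```

Run:
```python
from fit import *
go([.5557,-.1395,.004],96.5)
for i in range(3):
  s=status.get_state(); print(s['position'],s['contact_force'],s['clock']); cam('side')
```

```text
yaw now 96.40539808269261 turn -0.0015766986217897738 shift after turn [ 0.0053 -0.0016  0.018 ] clock 10.65
[ 0.55634811 -0.14102673  0.00938751] [0.1814117  1.20081774 0.32727441] 10.65
[ 0.55626536 -0.14097499  0.00930496] [-0.34200642  0.72513006  0.11023956] 10.7
[ 0.5561743  -0.14096391  0.00917468] [-0.13392774  1.03268372 -0.5116725 ] 10.75
```

Call:
apply_moves(xyz=[[0.005, 0, 0], [0, 0, 0.009], [0, 0, 0.008], [0, 0, 0], [0, 0, 0]], rot=[[0, 0, 0], [0, 0, 0], [0, 0, 0], [0, 0, 0], [0, 0, 0]], hand=[-1, -1, -1, -1, -1])

```text
clock: 11.42
position: [0.5558, -0.1394, 0.0036]
ee_rot: [-0.0, 0.667, 0.745, -0.0]
contact_force: [-1.0, 0.5, -0.2]
width: 0.0373
gripper_force: 31.1
```

Call:
apply_moves(xyz=[[0, 0, 0], [0, 0, 0], [0, 0, 0], [0, 0, 0], [0, 0, -0.12], [0, 0, -0.19], [0, 0, -0.18], [-0.12, 0.14, 0]], rot=[[0, 0, 0], [0, 0, 0], [0, 0, 0], [0, 0, 0], [0, 0, 0], [0, 0, 0], [0, 0, 0], [0, 0, 0]], hand=[0.3, 0.3, 0.3, 0.3, 0.3, 0.3, 0.3, 0.3])

```text
clock: 12.42
position: [0.6025, -0.1698, 0.1573]
ee_rot: [0.004, 0.666, 0.746, 0.002]
contact_force: [1.4, -0.3, -0.4]
width: 0.0557
gripper_force: 0.0
```

Call:
apply_moves(xyz=[[-0.12, 0.14, 0], [0, 0, 0], [0, 0, 0], [0, 0, 0]], rot=[[0, 0, 0], [0, 0, 0], [0, 0, 0], [0, 0, 0]], hand=[0.3, 0.3, 0.3, 0.3])

```text
clock: 12.92
position: [0.6462, -0.2007, 0.1506]
ee_rot: [-0.001, 0.666, 0.746, -0.0]
contact_force: [0.5, 0.6, 0.7]
width: 0.0554
gripper_force: 0.0
```

```bash
cat > look.py <<'E'
from fit import *
import pickle,sys
g=cam('wrist');pickle.dump(g,open('w6.pkl','wb'))
s=status.get_state();print(s['position'],s['clock'])
# rectify top plane z=.014 into world-aligned map in laid frame, 0.5mm/px
a=np.radians(96.4);u=np.array([np.cos(a),np.sin(a)]);v=np.array([-u[1],u[0]]);o=np.array([.5645,-.2180])
X=np.arange(-.06,.13,.0005);Y=np.arange(-.04,.04,.0005)
m=np.array([[px(g,np.r_[o+u*x+v*y,.014]) for x in X] for y in Y]).astype(np.float32)
im=cv2.remap(g['pixels'],m[...,0],m[...,1],cv2.INTER_CUBIC).astype(int)
gray=im.sum(2)/3; pickle.dump(im,open('rect.pkl','wb'))
# lateral edges per x
for x in np.arange(-.03,.115,.008):
    i=np.searchsorted(X,x); row=gray[:,i-2:i+3].mean(1); 
    d=np.diff(cv2.GaussianBlur(row.reshape(-1,1).astype(np.float32),(1,7),0).ravel())
    print(round(x*1e3),'edges y mm',Y[20+np.argmin(d[20:80])]*1e3, Y[80+np.argmax(d[80:140])]*1e3)
# longitudinal profile near the joint
for y0 in (-.012,0.004,.012):
    j=np.searchsorted(Y,y0); p=gray[j-4:j+5].mean(0)
    print(y0,[int(t) for t in p[np.searchsorted(X,.030):np.searchsorted(X,.050)]])
    print('  far',[int(t) for t in p[np.searchsorted(X,.106):np.searchsorted(X,.122)]])
E
python3 look.py
```

```text
[ 0.64632649 -0.20075415  0.15090863] 12.975
-30 edges y mm -20.999999999999982 19.000000000000053
-22 edges y mm -20.999999999999982 19.000000000000053
-14 edges y mm -20.999999999999982 19.000000000000053
-6 edges y mm -20.999999999999982 19.000000000000053
2 edges y mm -20.999999999999982 19.000000000000053
10 edges y mm -20.999999999999982 19.000000000000053
18 edges y mm -20.999999999999982 19.000000000000053
26 edges y mm -20.999999999999982 19.000000000000053
34 edges y mm -20.999999999999982 19.000000000000053
42 edges y mm -20.499999999999982 17.00000000000005
50 edges y mm -22.999999999999986 17.00000000000005
58 edges y mm -22.999999999999986 17.00000000000005
66 edges y mm -22.999999999999986 17.50000000000005
74 edges y mm -22.999999999999986 17.00000000000005
82 edges y mm -22.999999999999986 17.00000000000005
90 edges y mm -22.999999999999986 17.00000000000005
98 edges y mm -22.999999999999986 17.00000000000005
106 edges y mm -22.499999999999986 17.00000000000005
114 edges y mm -22.999999999999986 17.00000000000005
-0.012 [60, 58, 59, 59, 58, 57, 57, 57, 56, 56, 57, 57
[... 193 characters left out ...]
56, 57, 50, 51, 73, 108, 138, 161, 169, 172, 170, 169, 169, 169, 169]
0.004 [60, 61, 61, 61, 60, 60, 60, 60, 60, 60, 60, 60, 60, 61, 61, 58, 54, 44, 30, 60, 118, 142, 124, 104, 85, 67, 58, 56, 60, 61, 60, 61, 61, 61, 61, 60, 60, 62, 65, 68]
  far [72, 75, 74, 73, 71, 69, 65, 61, 58, 59, 59, 59, 59, 59, 60, 60, 59, 59, 59, 56, 48, 67, 105, 143, 162, 173, 171, 170, 169, 169, 169, 168]
0.012 [88, 80, 66, 55, 51, 54, 55, 55, 56, 56, 55, 55, 56, 57, 55, 51, 42, 38, 45, 70, 117, 146, 131, 99, 78, 61, 54, 52, 55, 56, 55, 55, 56, 57, 58, 56, 55, 56, 59, 62]
  far [71, 75, 76, 75, 74, 71, 65, 59, 58, 56, 54, 54, 56, 57, 56, 56, 56, 56, 55, 50, 52, 74, 108, 138, 161, 170, 173, 171, 169, 169, 169, 169]
```

The rectified view gives the following:
- **Angle:** the two dominoes are parallel.
- **Sideways:** the played one is 2 mm off, toward −v.
- **Gap:** about 2.6 mm.

I'll regrip and correct it.

Call:
apply_moves(xyz=[[0.12, -0.14, 0], [0.12, -0.14, 0], [0, 0, 0.17], [0, 0, 0.17], [0, 0, 0], [0, 0, 0.09], [0, 0, 0.06], [0, 0, 0]], rot=[[0, 0, 0], [0, 0, 0], [0, 0, 0], [0, 0, 0], [0, 0, 0], [0, 0, 0], [0, 0, 0], [0, 0, 0]], hand=[0.3, 0.3, 0.3, 0.3, 0.3, 0.3, 0.3, 0.3])

```text
clock: 13.98
position: [0.5561, -0.1394, 0.0047]
ee_rot: [0.0, 0.666, 0.746, 0.0]
contact_force: [0.7, -0.8, 0.6]
width: 0.0555
gripper_force: 0.0
```

Call:
apply_moves(xyz=[[0, 0, 0], [0, 0, 0], [0, 0, 0], [0, 0, 0], [0, 0, 0], [0, 0, 0]], rot=[[0, 0, 0], [0, 0, 0], [0, 0, 0], [0, 0, 0], [0, 0, 0], [0, 0, 0]], hand=[0.3, 0.3, -1, -1, -1, -1])

```text
clock: 14.72
position: [0.5564, -0.1396, 0.0048]
ee_rot: [0.001, 0.667, 0.745, 0.0]
contact_force: [-0.8, 0.6, 6.6]
width: 0.0372
gripper_force: 30.7
```

Run:
```python
from fit import *
s=status.get_state(); print(s['position'],s['width'],s['gripper_force'],s['contact_force']);go([.5558,-.1394,.0036],96.4)
```

```text
[ 0.55638747 -0.13958304  0.00477439] 0.03721470590543645 30.68884313106537 [-0.78475409  0.58189794  6.5862858 ]
yaw now 96.40161893882023 turn 2.69823136704872e-05 shift after turn [ 0.0008 -0.0019  0.0039] clock 14.725
```

Call:
apply_moves(xyz=[[0, 0, -0.004], [0, -0.0087, 0], [0, 0, 0], [-0.004, 0, 0], [-0.004, 0, 0], [0, 0, 0], [0, 0, 0], [0, 0, 0]], rot=[[0, 0, 0], [0, 0, 0], [0, 0, 0], [0, 0, 0], [0, 0, 0], [0, 0, 0], [0, 0, 0], [0, 0, 0]], hand=[-1, -1, -1, -1, -1, -1, -1, -1])

```text
clock: 15.72
position: [0.5535, -0.1421, 0.0049]
ee_rot: [-0.0, 0.667, 0.745, -0.0]
contact_force: [-0.1, -0.0, -0.8]
width: 0.0372
gripper_force: 30.0
```

Run:
```python
from fit import *
s=status.get_state(); print(s['position'],s['contact_force']);go([.5541,-.1424,.005],96.4)
```

```text
[ 0.55345217 -0.14208733  0.0048505 ] [-0.10333093 -0.01496384 -0.77707707]
yaw now 96.40149070095212 turn 2.48450158686353e-05 shift after turn [-0.0013  0.002  -0.0005] clock 15.725
```

Call:
apply_moves(xyz=[[-0.001, 0.0015, 0], [0, 0, 0], [0, 0, 0.001], [0, 0, 0], [0, 0, 0], [0, 0, 0], [0, 0, -0.1], [0, 0, -0.19]], rot=[[0, 0, 0], [0, 0, 0], [0, 0, 0], [0, 0, 0], [0, 0, 0], [0, 0, 0], [0, 0, 0], [0, 0, 0]], hand=[-1, -1, -1, 0.3, 0.3, 0.3, 0.3, 0.3])

```text
clock: 16.73
position: [0.5521, -0.1416, 0.0903]
ee_rot: [-0.003, 0.667, 0.745, -0.001]
contact_force: [2.0, -1.1, -0.2]
width: 0.0556
gripper_force: 0.0
```

Call:
apply_moves(xyz=[[0, 0, -0.19], [-0.12, 0.14, 0], [-0.12, 0.14, 0], [0, 0, 0], [0, 0, 0], [0, 0, 0]], rot=[[0, 0, 0], [0, 0, 0], [0, 0, 0], [0, 0, 0], [0, 0, 0], [0, 0, 0]], hand=[0.3, 0.3, 0.3, 0.3, 0.3, 0.3])

```text
clock: 17.48
position: [0.6443, -0.2037, 0.1485]
ee_rot: [-0.001, 0.666, 0.746, -0.0]
contact_force: [0.4, 0.2, -0.4]
width: 0.0557
gripper_force: 0.0
```

```bash
python3 look.py
```

```text
[ 0.64445152 -0.20371012  0.14874431] 17.525
-30 edges y mm -20.999999999999982 19.000000000000053
-22 edges y mm -20.999999999999982 19.000000000000053
-14 edges y mm -20.999999999999982 19.000000000000053
-6 edges y mm -20.999999999999982 19.000000000000053
2 edges y mm -20.999999999999982 19.000000000000053
10 edges y mm -20.999999999999982 19.000000000000053
18 edges y mm -20.999999999999982 19.000000000000053
26 edges y mm -20.999999999999982 19.000000000000053
34 edges y mm -20.999999999999982 19.500000000000053
42 edges y mm -20.499999999999982 19.500000000000053
50 edges y mm -20.999999999999982 19.000000000000053
58 edges y mm -20.499999999999982 19.000000000000053
66 edges y mm -20.999999999999982 19.500000000000053
74 edges y mm -20.999999999999982 19.000000000000053
82 edges y mm -20.999999999999982 19.000000000000053
90 edges y mm -20.999999999999982 19.000000000000053
98 edges y mm -20.999999999999982 19.000000000000053
106 edges y mm -20.999999999999982 19.000000000000053
114 edges y mm -19.499999999999982 19.000000000000053
-0.012 [62, 60, 58, 56, 56, 57, 58, 59, 59, 
[... 210 characters left out ...]
6, 178, 171, 169, 169, 169, 169, 169, 168, 169, 169, 169, 169]
0.004 [61, 61, 61, 61, 60, 59, 59, 59, 60, 61, 62, 61, 61, 62, 61, 60, 53, 44, 42, 49, 57, 63, 66, 64, 64, 65, 64, 63, 63, 64, 65, 64, 64, 64, 64, 63, 62, 62, 63, 63]
  far [60, 61, 62, 61, 61, 60, 60, 60, 60, 60, 61, 61, 60, 59, 58, 56, 59, 96, 143, 169, 172, 172, 170, 170, 170, 170, 170, 170, 170, 170, 170, 170]
0.012 [91, 78, 65, 54, 53, 53, 54, 54, 54, 55, 56, 56, 56, 56, 55, 53, 50, 38, 32, 40, 52, 57, 58, 57, 56, 57, 58, 57, 56, 55, 56, 60, 73, 87, 98, 104, 107, 106, 105, 102]
  far [104, 99, 94, 77, 57, 49, 54, 55, 55, 55, 55, 55, 54, 53, 53, 51, 65, 97, 139, 166, 178, 173, 169, 169, 169, 169, 169, 169, 169, 169, 168, 168]
```

Lateral alignment is now within 0.5 mm and parallel. The laid end face can hide a small gap from this angle, so I'll look again with the camera straight above the joint.

Call:
apply_moves(xyz=[[-0.09, 0, 0], [-0.09, 0, 0], [0, 0, 0.11], [0, 0, 0.11], [0, 0, 0], [0, 0, 0], [0, 0, 0]], rot=[[0, 0, 0], [0, 0, 0], [0, 0, 0], [0, 0, 0], [0, 0, 0], [0, 0, 0], [0, 0, 0]], hand=[0.3, 0.3, 0.3, 0.3, 0.3, 0.3, 0.3])

```text
clock: 18.4
position: [0.6526, -0.2591, 0.0846]
ee_rot: [0.002, 0.667, 0.745, 0.0]
contact_force: [0.5, -0.8, -0.4]
width: 0.0558
gripper_force: 0.0
```

```bash
python3 look.py | grep -v edges
python3 - <<'E'
from h import *
import pickle
g=pickle.load(open('w6.pkl','rb'));print(g['o'],px(g,[.56,-.18,.014]))
im=pickle.load(open('rect.pkl','rb')).sum(2)//3
# median over clean lateral strips of joint profile
p=np.median(im[52:112],axis=0);print(p[180:215].astype(int))
E
```

```text
[ 0.65250903 -0.25888752  0.08451344] 18.45
-0.012 [64, 61, 59, 59, 60, 59, 58, 60, 60, 61, 61, 60, 59, 61, 62, 58, 45, 32, 34, 46, 57, 62, 62, 61, 62, 62, 61, 61, 61, 61, 61, 61, 61, 61, 63, 67, 71, 73, 74, 73]
  far [61, 61, 59, 59, 60, 60, 64, 57, 22, 0, 0, 0, 0, 0, 0, 0, 0, 0, 0, 0, 0, 0, 0, 0, 0, 0, 0, 0, 0, 0, 0, 0]
0.004 [64, 64, 63, 63, 64, 64, 63, 63, 63, 63, 64, 63, 63, 64, 64, 61, 44, 31, 36, 49, 62, 67, 67, 66, 66, 65, 66, 67, 65, 66, 67, 66, 66, 66, 66, 66, 66, 66, 65, 66]
  far [63, 62, 63, 63, 63, 63, 63, 62, 63, 63, 63, 66, 61, 31, 4, 0, 0, 0, 0, 0, 0, 0, 0, 0, 0, 0, 0, 0, 0, 0, 0, 0]
0.012 [100, 88, 73, 59, 54, 57, 57, 57, 57, 58, 58, 57, 55, 57, 59, 60, 51, 41, 36, 42, 54, 60, 60, 59, 59, 59, 59, 59, 59, 58, 58, 59, 71, 87, 101, 107, 106, 108, 111, 111]
  far [109, 106, 98, 81, 62, 54, 55, 56, 55, 56, 57, 56, 56, 56, 59, 57, 31, 4, 0, 0, 0, 0, 0, 0, 0, 0, 0, 0, 0, 0, 0, 0]
[ 0.64429769 -0.18066493  0.22718553] [199.25129181  96.72406415]
[64 63 62 61 61 61 61 60 61 60 61 61 60 61 63 59 43 31 34 45 56 61 62 61
 61 61 60 60 61 61 60 61 62 64 65]
```

Run:
```python
import pickle,numpy as np
im=pickle.load(open('rect.pkl','rb')).sum(2)//3
p=np.median(im[52:112],axis=0);print(p[30:60].astype(int))
for j in (48,60,72,84,96,108): print(j,np.median(im[j-3:j+4],axis=0)[192:204].astype(int), np.median(im[j-3:j+4],axis=0)[36:54].astype(int))
```

```text
[60 61 62 63 63 63 63 62 62 62 62 62 55 46 36 36 48 57 61 61 61 60 60 60
 61 61 61 61 63 62]
48 [62 63 63 59 43 32 34 47 59 65 63 62] [63 64 63 63 63 64 56 45 39 43 51 59 61 61 61 61 62 63]
60 [57 56 61 57 44 32 34 45 55 60 61 59] [62 64 62 62 62 62 55 45 36 35 48 56 60 60 60 60 60 60]
72 [61 62 63 60 46 32 33 43 54 59 59 58] [63 61 61 61 62 62 54 42 33 35 46 55 58 58 60 59 58 58]
84 [62 62 66 62 40 26 35 48 62 68 66 67] [63 61 61 62 63 62 57 50 35 33 52 64 66 67 67 67 66 66]
96 [54 58 63 58 43 31 34 48 59 64 64 63] [63 62 62 61 60 60 55 46 39 41 51 60 63 63 62 62 63 63]
108 [61 61 59 66 66 56 42 39 51 57 60 57] [63 64 62 62 61 60 55 47 38 35 47 56 58 59 58 58 59 60]
```

The played domino's joint has the same profile as the laid/double contact, so there's no visible gap. The laid pieces haven't moved, and the arm is clear of everything, so I'm handing in.

```bash
python3 -c "
from rig import job
print(job.sign_off())"
```

```text
the job is handed in; nothing more can be done
None
```

I drew the domino down the ramp and laid it face up at the free end of the lengthwise one, in line to about 0.5 mm with no visible gap in the last image, and handed the job in at about 18.5 s of the 51 s allowed.

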